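# Hang the large loop probe on the swivel hook

## Robot

A 6-joint arm with a two-finger parallel gripper is mounted at the origin on the work surface. World frame = base frame: x ahead of the robot, y to its left, z up, the work surface at z = 0. Lengths are in m, angles in rad, forces in N, time in s.
With the tool pointing down it reaches from about 0.35 to 0.85 m from the base axis. Payload 8.1 kg.
Tool frame: the origin (TCP) lies midway between the tips of the shut fingers; the grasp point (between the pads) lies robot.grip_depth behind it (robot.grip_depth is the distance from the TCP to the grasp point, in m); z points along the fingers, y is the line along which they close (so a half turn about z gives the same grasp; the last joint's range is limited). The gripper opens to 93 mm and grips with 3 to 60 N. Pads are 15 mm wide; open, the fingers measure 128 mm over their backs; the gripper's body (75 mm by 188 mm) begins 65 mm behind the grasp point.
Start: joints at [-1.213, 0.13, 1.488, -0, 1.523, -0.085], TCP at [0.257, -0.542, 0.189] pointing down, gripper open.
Joint ranges: [-2.96, 2.96], [-0.89, 2.26], [0.02, 2.5], [-1.34, 4.48], [0, 2.73], [-2.66, 2.66]. Speed limits (rad/s): [2.39, 2.39, 2.79, 3.14, 3.14, 3.14].

## Interface

Orientations are given as a rotation vector (axis times angle).
In Python, from plant import robot gives the robot as it stands.
- The arm moves only by the tool carry_out, never from a script. Its argument "rows" is a list of rows, each a list of 6 numbers: the shift along the tool's x, y, z in m, then the turn, a rotation vector about the tool's x, y, z in degrees. A call has 1 to 12 rows; each row is the pose to reach, as a shift and turn from the pose commanded when the call began, along the tool's axes at that moment; what a row does not reach only later rows make up. A row lasts 1/8 s, in which the tool goes at most 62.5 mm and 10.7 degrees, less where a joint would pass 70% of its speed; a pose out of reach is approached as far as the arm can. A call with a gripper value outside its range is refused whole. "jaw" is the closure in counts, from 0 (fully open) to 255 (shut), set as the call begins (left out, the last holds). The fingers move at their own pace and stop on an object; "force" is the grip in N (left out, the last holds). Time passes only in rows, so rows that repeat a pose let the fingers close. It gives the time, the measured TCP pose, the force, the opening and the grip force at its end, in the units of the state.
- robot.read_state(): the state, without advancing time (a new reading comes with each control period).
- robot.read_camera(name): name is "side" or "top"; returns the picture (480x640x3 uint8, red, green, blue); there is no depth.
- robot.camera_model(name): a dict with "fx", "fy", "cx", "cy" (pixels), "dist" ([k1, k2, p1, p2, k3] as OpenCV has them; the pictures are not rectified), "R" (3x3) and "t" (3): a world point X has camera coordinates R X + t. Camera axes: x right, y down, z forward; pixel columns grow to the right and rows downward; lengths in m; the calibration is good to about 2 mm. A picture is of the moment at which its call begins. camera_model takes no time and is no camera call.
- robot.close_job(): hands the job in; it is judged then, once.
Trained networks look in the newest picture that a camera, given by its name, has taken for a name from the list of things; names that differ only in an ending like _2 or _b are one class to them, and where a whole thing is asked for, a point or a joint stands for the part that bears it (a point fixed in the world has none). Each returns a list of dicts, best first, with "conf" (0 to 1); they miss things now and then, are a little off and sometimes report something else, mostly with a low value. They report only what shows in the picture. A call takes as long as a camera call. They do not tell look-alikes from the thing itself.
- robot.outline_of(camera, target): "pixels" (480x640 bool, what is visible of it) and "pixel" ([column, row] in pixels, amid what is visible of it).
The state is a dict: "t": time; "q": joint angles; "dq": joint speeds; "joint_torque": joint torques, N m; "tool_pos": TCP position; "orientation": TCP orientation; "force": force on the tool from outside, world axes, zero at the start; "wrist_torque": the same for the moment, N m; "opening": finger opening in m; "gripper_force": force on a finger pad.
Only numpy, scipy, OpenCV 4.12 (cv2) and the standard library are available. Lean on these libraries where they do the work, as an engineer would, in place of code of your own. Each camera call takes 0.05 s, during which the arm holds its last target. There are 200 camera calls.

## Task

Put the large loop probe away on its hook stand: first turn the swivel hook so that it faces straight out over the long foot of the stand, and only then take the probe with the largest loop out of the white rack and hang it by its loop on the hook, so that it hangs freely and the hook still points along the foot. Leave the other two probes standing in the rack, do not move anything else on the table, and keep off the circuit board and the microscope.

Things in the scene. Friction and masses are not known exactly. Their poses are not given: they have to be found in the camera images.
- stand: Hook stand, bolted down: dark steel foot plate 140 x 34 x 10 mm lying flat, with an upright steel post of 13 mm diameter near one end that carries the swivel hook. Origin on the table under the post's axis, z up. Its own -x axis points along the long part of the foot, which reaches 115 mm out from the post axis (25 mm on the other side): the way the hook has to face.
- foot_end (a point): Middle of the upper edge of the far end of the stand's foot, 115 mm from the post axis, 10 mm above the table.
- hook (a joint): Angle of the swivel hook about the post (rad), positive anticlockwise seen from above. At 0 (and at 2 pi) the hook points straight out along the long foot; at pi it points the opposite way. It turns all the way round either way without a stop, and stays where it is left by friction (about 0.05 N m, that is 0.6 N at the tip).
- hook_tip (a point): Top of the hook's upturned tip, 208 mm above the table. Round steel bar, 8 mm thick, centre line level at 190 mm height, leaves a black collar (26 mm diameter, 176 to 207 mm high, on top of the post); 78 mm from the post axis it turns straight up as a round pin, 8 mm thick, top 14 mm above the bar's top. Axes turn with the hook: -x points outward from post to tip.
- hook_bar (a point): Point on top of the hook's bar, 44 mm out from the post axis, 194 mm above the table, where the loop should rest; the bar is free from 13 to 74 mm from the axis. Axes turn with the hook: -x outward along the bar, z up. Opposite the bar a black thumbscrew knob, 18 mm diameter, sticks out to 33 mm from the post axis at 190 mm height.
- large_loop (a point): Centre of the loop of the large loop probe, the thing to hang: upright grey ring, outer diameter 60, inner 44, thickness 10 mm, on a black handle of 16 mm diameter; 150 mm tall, about 60 g. This point is 120 mm above its foot end, which stands 10 mm above the table in the rack's hole. x: ring's axis, normal to the loop; y: across the loop in its plane; z: from handle to loop.
- rack: White plastic probe rack, fixed, 50 x 180 x 42 mm (its x, y, z); origin under its centre on the table. Three round holes, 19 mm diameter, 32 mm deep, at -65, 0 and +65 mm along its y axis, one probe upright in each, lifting straight out; which probe stands where varies. The loops stand roughly crosswise to the row, up to 35 degrees off.
- small_loop (a point): Centre of the loop of the small loop probe (leave it standing in the rack): same handle, ring of 28 mm outer diameter, 121 mm tall, this point 107 mm above its foot end.
- ball_tip (a point): Centre of the ball of the ball probe (leave it standing in the rack): same handle with a ball of 22 mm diameter at the top, 124 mm tall, this point 113 mm above its foot end.
- board_edge (a point): Middle of the far edge of the green circuit board, on its upper face, 18 mm above the table. The board measures 140 x 200 mm (its x, y) on short pillars and is fixed; it extends 140 mm from this point along its own -x (towards the robot) and 100 mm to either side; nothing on it rises more than 33 mm above the table. Not to be touched.
- microscope: Inspection microscope on a fixed upright post: foot of 48 mm diameter, post 13 mm diameter and 237 mm tall, origin on the table under the post; a clamp with a knob at 200 mm and an arm along its own +x carrying a 38 mm thick microscope 80 mm from the post, from 115 to 230 mm height. An obstacle.
- bottle: Clear plastic bottle with white cap, 52 mm diameter, 150 mm tall, loose; origin at the centre of its underside. A bystander.
- spool: Solder spool standing on its flange, 54 mm diameter, 40 mm tall, loose; origin at the centre of its underside. A bystander.
- wrench: Steel torque wrench lying flat, about 170 mm long along its x, 22 mm wide, 10 mm tall, loose; origin on its underside near the middle. A bystander.
- screwdriver: Screwdriver lying along its x axis, 160 mm long, 26 mm tall, loose; origin on its underside at mid-length. A bystander.
- parts_tray: Black divided tray with brass adapters, 75 x 110 x 22 mm, fixed; origin under its centre. A bystander.
Not all that is in view belongs to the job. What is shaped like the part that bears ball_tip but orange or purple is not meant.

How it is judged:
By the outcome, as a careful person would: the job done as asked, in the order asked, and still so for the second after the job is handed in, with the robot touching nothing.
It also fails if it takes over 67 s, if anything falls off the work surface, if the arm or the gripper's body presses on something with over 40 N, if the wrist force passes 120 N, or if a joint passes its speed limit or range.

## Working session

There is one attempt and no reset: what is moved stays moved. The work goes in short steps, Python scripts to look and compute and a tool call to move; the robot and the scene stay as the last step left them, time stands still between calls to the robot, and variables do not carry over. Pictures are saved under pics/ and viewed, at most 11 in all, crops included, and the job is handed in when it is done.

Besides the shell and the picture viewer there is one more tool, called after ">>>" in YAML: its name, and indented under it one key for each argument. carry_out: Moves the arm, as the interface text tells. Its arguments: {"type":"object","properties":{"rows":{"type":"array"},"jaw":{"type":"number"},"force":{"type":"number"}},"required":["rows"]}

```bash
mkdir -p pics; ls; python3 - <<'E'
from plant import robot
import cv2
for n in ("side","top"):
    im=robot.read_camera(n); cv2.imwrite(f"pics/{n}0.png",im[...,::-1])
    m=robot.camera_model(n); print(n,{k:(v if not hasattr(v,'tolist') else v.tolist()) for k,v in m.items()})
s=robot.read_state(); print(s, robot.grip_depth)
E
```

```text
pics
side {'fx': 577.5442125365414, 'fy': 577.5442125365414, 'cx': 316.9567075893537, 'cy': 228.65015907590015, 'dist': [-0.19259576673722684, 0.0, 0.0, 0.0, 0.0], 'R': [[0.996511575513051, -0.08345014091998454, -0.0008682447413003122], [-0.04403359574707107, -0.5169281787118306, -0.8548954909807708], [0.07089232902140816, 0.8519514845541996, -0.5187995235655252]], 't': [-0.6042713488640294, 0.1274938007715832, 1.110677073689281]}
top {'fx': 472.92773688628733, 'fy': 472.92773688628733, 'cx': 317.2811113977906, 'cy': 236.83802567037932, 'dist': [-0.014869185840249401, 0.0, 0.0, 0.0, 0.0], 'R': [[0.009949021414744401, -0.9999501775324229, 0.0008120503463460321], [-0.9846923161030863, -0.009938531488219396, -0.1740180111350474], [0.17401741171626692, 0.0009316891829980438, -0.9847421349647012]], 't': [-0.05369716715872366, 0.5984158239050182, 0.8823779584737526]}
{'t': 0.1, 'q': array([-1.21337991e+00,  1.31072933e-01,  1.48915895e+00, -5.81526024e-06,
        1.52300279e+00, -8.54022396e-02]), 'dq': array([-0.00042039, -0.00092632, -0.00451911,  0.00113396, -0.00088737,
        0.00113429]), 'joint_torque': array([ 1.72481516e-03, -5.61341822e+01, -4.93096769e+01,  7.71457865e-02,
        2.90920789e-02, -7.61172510e-05]), 'tool_pos': array([ 0.25691356, -0.54159557,  0.18760625]), 'orientation': array([-3.06331650e+00, -6.89552055e-01,  3.58574347e-04]), 'force': array([ 0.11482801, -1.04967595,  0.56707197]), 'wrist_torque': array([-0.03521876,  0.04327792,  0.04469728]), 'gripper_force': 0.0, 'opening': 0.09323880257984155} 0.0188
```

View pics/side0.png

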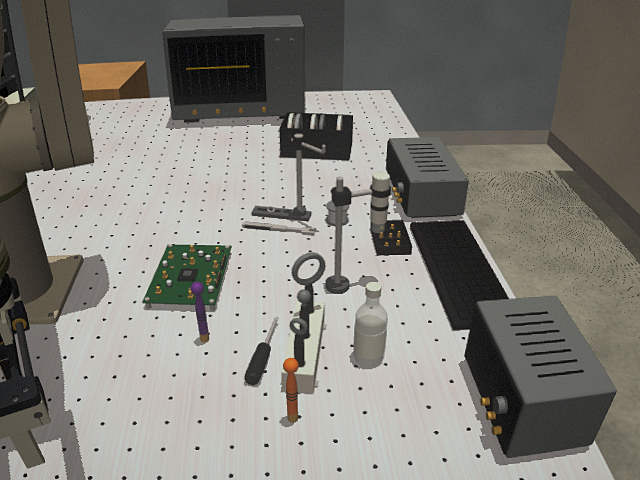

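View pics/top0.png

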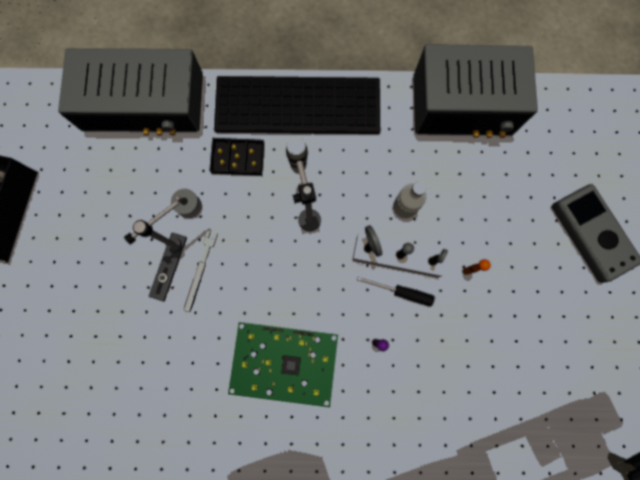

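The side view shows the stand with its hook (post top near 298,138), the microscope (338,190), and the rack probes: large loop (308,268), ball (304,297), small loop (298,327). The orange (291,365) and purple (197,288) ball probes are look-alikes. In the top view the stand foot runs from (175,240) to (158,298), the hook points to (183,203), away from the foot, and the large loop is at (373,240).

```bash
cat > h.py <<'E'
import numpy as np, cv2
from plant import robot
M={n:robot.camera_model(n) for n in("side","top")}
def proj(n,X):
    m=M[n];K=np.array([[m["fx"],0,m["cx"]],[0,m["fy"],m["cy"]],[0,0,1]])
    R=np.array(m["R"]);p,_=cv2.projectPoints(np.atleast_2d(np.asarray(X,float)),cv2.Rodrigues(R)[0],np.array(m["t"],float),K,np.array(m["dist"]))
    return p[:,0]
def ray(n,p):
    m=M[n];K=np.array([[m["fx"],0,m["cx"]],[0,m["fy"],m["cy"]],[0,0,1]])
    u=cv2.undistortPoints(np.array([[p]],float),K,np.array(m["dist"]))[0,0]
    R=np.array(m["R"]);return -R.T@np.array(m["t"]),R.T@np.array([u[0],u[1],1.])
def at_z(n,p,z):
    c,d=ray(n,p);return c+d*(z-c[2])/d[2]
def tri(a,b):
    (c1,d1),(c2,d2)=ray("side",a),ray("top",b)
    s=np.linalg.lstsq(np.c_[d1,-d2],c2-c1,rcond=None)[0]
    P,Q=c1+s[0]*d1,c2+s[1]*d2
    return (P+Q)/2,np.linalg.norm(P-Q)
E
python3 - <<'E'
from h import *
np.set_printoptions(precision=4,suppress=True)
masks={}
for n in("side","top"):
    robot.read_camera(n)
    for t in("stand","hook","large_loop","small_loop","ball_tip","rack","microscope","bottle","spool"):
        for i,o in enumerate(robot.outline_of(n,t)[:2]):
            m=o["pixels"];ys,xs=np.nonzero(m)
            print(n,t,round(o["conf"],2),np.round(o["pixel"],1),"box",xs.min(),ys.min(),xs.max(),ys.max(),m.sum())
            masks[f"{n}_{t}_{i}"]=m
np.savez_compressed("masks.npz",**masks)
im=cv2.imread("pics/top0.png");a=cv2.resize(im[180:310,100:240],None,fx=4,fy=4,interpolation=2)
b=cv2.resize(cv2.imread("pics/side0.png")[120:250,230:350],None,fx=4,fy=4,interpolation=2)[:520]
c=np.zeros((520,240+560+0,3),np.uint8);
cv2.imwrite("pics/stand.png",cv2.resize(np.hstack([a,b]),(800,400)))
a=cv2.resize(im[200:290,340:460],(400,300),interpolation=2);b=cv2.resize(cv2.imread("pics/side0.png")[240:390,250:350],(400,600),interpolation=2)
cv2.imwrite("pics/rack.png",np.hstack([np.vstack([a,a*0]),b]))
E
```

```text
side stand 0.63 [296.  210.3] box 253 135 323 220 1052
side hook 0.76 [297.  145.3] box 286 134 324 152 314
side large_loop 0.91 [308.7 276.1] box 290 251 325 314 856
side small_loop 0.92 [297.5 340.5] box 290 319 307 366 491
side ball_tip 0.91 [288.9 390.1] box 283 358 298 422 712
side ball_tip 0.83 [203.1 311.1] box 191 282 208 341 577
side rack 0.77 [309.1 351. ] box 281 302 324 393 1787
side microscope 0.85 [344.7 205.6] box 325 172 390 293 2360
side microscope 0.42 [270.7 224.4] box 243 222 313 233 353
side bottle 0.72 [371.8 327.7] box 353 282 387 365 2189
side bottle 0.22 [297.3 143. ] box 286 134 323 152 299
top stand 0.82 [166.9 244.7] box 124 197 185 300 1863
top hook 0.96 [142.  228.3] box 125 197 180 242 532
top large_loop 0.83 [370.2 243.4] box 365 226 381 255 320
top large_loop 0.64 [162.8 246.3] box 124 196 186 300 1868
top small_loop 0.55 [437.4 260.5] box 429 250 447 264 161
top ball_tip 0.72 [403.6 247.8] box 396 242 414 258 208
top ball_tip 0.69 [382.1 345.1] box 372 338 388 350 154
top rack 0.98 [397.7 257.7] box 353 234 445 278 1991
top microscope 0.9 [302.  185.7] box 286 137 320 229 1414
top microscope 0.69 [402.9 248.8] box 396 242 414 258 210
top bottle 0.88 [411.7 200.2] box 393 182 426 218 879
top spool 0.61 [185.4 199.7] box 172 188 201 217 577
```

View pics/stand.png

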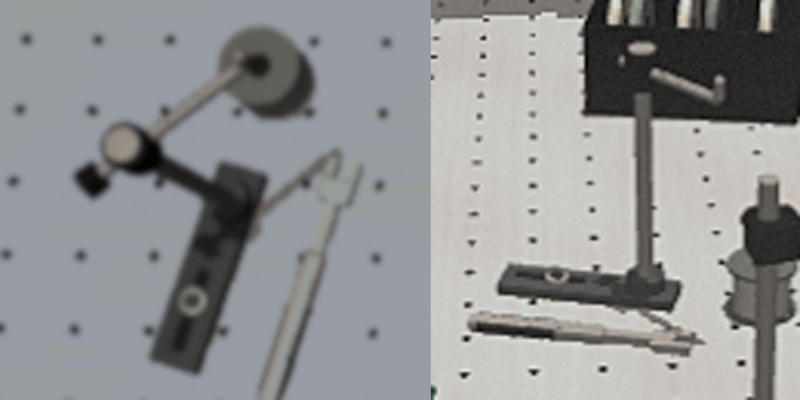

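View pics/rack.png

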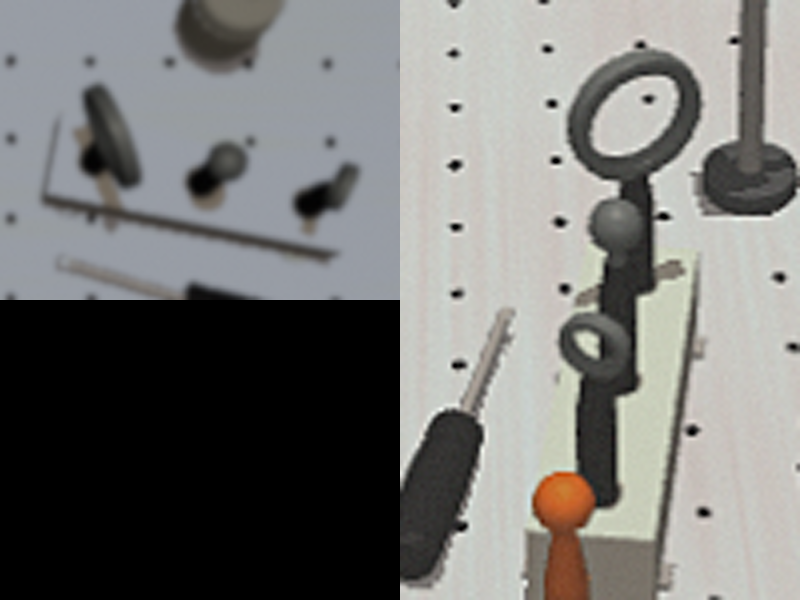

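Candidates in the rack: ring at side (308,268)/top (373,240), ball at side (304,297), small ring at side (298,327). The far one has clearly the largest ring (~35 px vs 17), so it is the large loop probe and the crop confirms it. The hook points from the collar at top (140,226) to its tip near (184,200), with the spool underneath.

```bash
cat > fit.py <<'E'
from h import *
from scipy.optimize import minimize
np.set_printoptions(precision=4,suppress=True)
th=np.linspace(0,2*np.pi,40)
def hull(n,P,img,v=1):
    p=cv2.convexHull(proj(n,P).astype(np.float32))[:,0]
    cv2.fillConvexPoly(img,np.round((p*4+1.5)*16).astype(np.int32),v,shift=4)
def ring(c,ps,r,x):  # circle normal at yaw ps
    n=np.array([np.cos(ps),np.sin(ps),0]);y=np.array([-np.sin(ps),np.cos(ps),0])
    return c+n*x+r*(np.cos(th)[:,None]*y+np.sin(th)[:,None]*np.array([0,0,1]))
def render(n,p):
    c=np.array([p[0],p[1],p[2]]);img=np.zeros((1920,2560),np.uint8)
    hull(n,np.vstack([ring(c,p[3],.03,.005),ring(c,p[3],.03,-.005)]),img)
    a=np.zeros_like(img);b=np.zeros_like(img)
    hull(n,ring(c,p[3],.022,.005),a);hull(n,ring(c,p[3],.022,-.005),b);img[(a&b)>0]=0
    cy=lambda z:np.c_[c[0]+.008*np.cos(th),c[1]+.008*np.sin(th),0*th+z]
    hull(n,np.vstack([cy(c[2]-.088),cy(c[2]-.03)]),img)
    return cv2.resize(img.astype(np.float32),(640,480),interpolation=cv2.INTER_AREA)
if __name__=="__main__":
    mk=np.load("masks.npz");obs={"side":mk["side_large_loop_0"].astype(np.float32),"top":mk["top_large_loop_0"].astype(np.float32)}
    c0,e=tri((308,268),(373,240));print(c0,e)
    def cost(p,out=False):
        s=[]
        for n in obs:
            r=render(n,p);o=obs[n]
            if n=="side": r=r[:288];o=o[:288]
            s.append(1-np.minimum(r,o).sum()/np.maximum(r,o).sum())
        return s if out else sum(s)
    best=None
    for y in(-.6,0,.6,):
        sx=np.vstack([[0]*4,np.diag([.01,.01,.01,.3])])+np.r_[c0[:2],.13,y]
        r=minimize(cost,sx[0],method="Nelder-Mead",options=dict(initial_simplex=sx,maxiter=150))
        print(r.x,cost(r.x,True))
        # handle xy with fixed z=.13
    P=lambda n,x,z:at_z(n,x,z)
    print("collar top",P("top",(139.6,226.5),.207),P("side",(298.6,135.6),.207), tri((298.6,135.6),(139.6,226.5)))
    print("tip top",P("top",(183.8,200.5),.208),P("side",(324,146),.208))
    print("knob",P("top",(129.9,238.8),.19))
    F=np.array([P("top",q,.01) for q in((172.1,233),(187.1,237.8),(165.6,301.2),(148.7,296))]);print(F)
    near=(F[0]+F[1])/2;far=(F[2]+F[3])/2;d=(far-near);L=np.linalg.norm(d);d/=L
    print("foot len",L,"dir deg",np.degrees(np.arctan2(d[1],d[0])),"post",near+.025*d,far-.115*d)
    print("micro foot",P("side",(338,285),.01),P("top",(310,219),.01)); 
    print("micro scope tip/top",tri((380,178),(296,147)))
    for n in("side_rack_0","top_rack_0"):
        cs,_=cv2.findContours(mk[n].astype(np.uint8),0,1);r=cv2.boxPoints(cv2.minAreaRect(max(cs,key=len)));print(n,np.array([P(n.split("_")[0],q,.042) for q in r]))
    print("ball",tri((304,297),(407,248)),"small",tri((298,327),(441,256)))
    print("bottle",tri((374,287),(419,190)),"spool",P("top",(189,201),.04))
E
python3 fit.py
```

```text
[ 0.5796 -0.1483  0.1327] 0.0007865830750491673
[ 0.578  -0.1495  0.1326 -1.1934] [np.float32(0.11455464), np.float32(0.18578273)]
[ 0.5782 -0.1496  0.1327  1.9584] [np.float32(0.11209804), np.float32(0.18674314)]
[ 0.5783 -0.1495  0.1326  1.9643] [np.float32(0.11173332), np.float32(0.18700224)]
collar top [0.586  0.2463 0.207 ] [0.587  0.2478 0.207 ] (array([0.5864, 0.2461, 0.2076]), np.float64(0.0010603816316601738))
tip top [0.6307 0.1753 0.208 ] [0.6367 0.183  0.208 ]
knob [0.5681 0.2676 0.19  ]
[[0.6115 0.2534 0.01  ]
 [0.6017 0.2217 0.01  ]
 [0.4712 0.2578 0.01  ]
 [0.4812 0.2928 0.01  ]]
foot len 0.13575441435942914 dir deg 163.85280588307498 post [0.5826 0.2445 0.01  ] [0.5866 0.2433 0.01  ]
micro foot [ 0.6444 -0.0366  0.01  ] [ 0.644  -0.0321  0.01  ]
micro scope tip/top (array([ 0.7196, -0.011 ,  0.2254]), np.float64(0.0001400587179001831))
side_rack_0 [[ 0.5423 -0.336   0.042 ]
 [ 0.5732 -0.1184  0.042 ]
 [ 0.6136 -0.1299  0.042 ]
 [ 0.5759 -0.3444  0.042 ]]
top_rack_0 [[ 0.5488 -0.115   0.042 ]
 [ 0.6098 -0.1271  0.042 ]
 [ 0.5754 -0.3079  0.042 ]
 [ 0.5151 -0.2939  0.042 ]]
ball (array([ 0.568 , -0.2114,  0.1216]), np.float64(0.0005926397294584591)) small (array([ 0.5548, -0.2747,  0.115 ]), np.float64(0.0005930452670976591))
bottle (array([ 0.6726, -0.2307,  0.1481]), np.float64(0.005511959797747915)) spool [0.6725 0.2138 0.04  ]
```

```bash
cat >> h.py <<'E'
from scipy.spatial.transform import Rotation as Ro
def row(target,xyaw,start=None):
    """row (mm->m, deg) from measured pose (or start=(pos,xyaw)) to tool-down pose"""
    s=robot.read_state();p,R=(s["tool_pos"],Ro.from_rotvec(s["orientation"]))
    f=lambda y:Ro.from_euler("z",y,degrees=True)*Ro.from_euler("x",180,degrees=True)
    if start: p,R=np.array(start[0]),f(start[1])
    return np.round(R.inv().apply(np.array(target)-p),4),np.round((R.inv()*f(xyaw)).as_rotvec(degrees=True),2)
E
python3 - <<'E'
from h import *
np.set_printoptions(precision=4,suppress=True)
from scipy.optimize import minimize
im=robot.read_camera("top");g=cv2.cvtColor(im,cv2.COLOR_RGB2GRAY).astype(float)
# foot edges: sample gray across the foot at sections along the guess, sub-pixel half level
d0=np.radians(163.85);post=np.array([.586,.2445])
d=np.array([np.cos(d0),np.sin(d0)]);n=np.array([-d[1],d[0]])
L=[];
for s in np.arange(.045,.11,.004):
    o=np.arange(-.03,.03,.0005)
    px=proj("top",np.c_[post+s*d+o[:,None]*n,0*o+.01]).astype(np.float32)
    v=cv2.remap(g.astype(np.float32),px[:,0],px[:,1],1).ravel()
    mid=(v[:10].mean()+v[len(o)//2-40:len(o)//2+40].min())/2
    dark=o[v<(v.max()+v.min())/2]
    L.append((s,dark.min(),dark.max()))
L=np.array(L);print(L[::3])
for k in(1,2):
    f=np.polyfit(L[:,0],L[:,k],1);print("edge",f,"deg corr",np.degrees(np.arctan(f[0])))
s=np.arange(.09,.14,.0005)
px=proj("top",np.c_[post+s[:,None]*d,0*s+.01]).astype(np.float32);v=cv2.remap(g.astype(np.float32),px[:,0],px[:,1],1).ravel()
print("far end",s[np.nonzero(v<(v.max()+v.min())/2)[0].max()])
S=((.257,-.542,.189),25.4)
print("up",row((.257,-.542,.32),25.4,S)); 
print("over hook",row((.616,.2055,.32),127,S))
E
```

```text
[[ 0.045  -0.0185  0.0175]
 [ 0.057  -0.018   0.0165]
 [ 0.069  -0.019   0.017 ]
 [ 0.081  -0.0185  0.018 ]
 [ 0.093  -0.0185  0.0165]
 [ 0.105  -0.0185  0.0165]]
edge [-0.0251 -0.0169] deg corr -1.4391133185289862
edge [0.0028 0.0169] deg corr 0.15798428577361787
far end 0.11500000000000002
up (array([-0.   ,  0.   , -0.131]), array([0., 0., 0.]))
over hook (array([ 0.6449, -0.5213, -0.131 ]), array([   0. ,    0. , -101.6]))
```

>>> carry_out:
  rows:
    - [0, 0, -0.06, 0, 0, 0]
    - [0, 0, -0.131, 0, 0, 0]
    - [0.06, -0.05, -0.131, 0, 0, -10]
    - [0.12, -0.098, -0.131, 0, 0, -20]
    - [0.18, -0.146, -0.131, 0, 0, -30]
    - [0.24, -0.194, -0.131, 0, 0, -40]
    - [0.3, -0.242, -0.131, 0, 0, -50]
    - [0.36, -0.29, -0.131, 0, 0, -60]
    - [0.42, -0.34, -0.131, 0, 0, -70]
    - [0.48, -0.39, -0.131, 0, 0, -80]
    - [0.54, -0.437, -0.131, 0, 0, -90]
    - [0.6449, -0.5213, -0.131, 0, 0, -101.6]
  jaw: 0

```text
t: 2.65
tool_pos: [0.5281, 0.023, 0.3198]
orientation: [1.415, 2.804, 0.0]
force: [0.9, -0.7, 0.2]
opening: 0.0933
gripper_force: 0.0
```

```bash
python3 - <<'E'
from h import *
print(row((.616,.2055,.32),127)); print(row((.616,.2055,.177),127)); print(robot.read_state()["q"])
E
```

```text
(array([ 9.450e-02,  1.792e-01, -1.000e-04]), array([ 0.03,  0.04, -0.54]))
(array([0.0946, 0.1791, 0.1429]), array([ 0.03,  0.04, -0.54]))
[-5.33887636e-02 -8.01471424e-02  1.46572090e+00 -1.69634907e-04
  1.75512121e+00 -6.89826086e-01]
```

>>> carry_out:
  rows:
    - [0.024, 0.045, 0, 0, 0, -0.5]
    - [0.048, 0.09, 0, 0, 0, -0.5]
    - [0.072, 0.135, 0, 0, 0, -0.5]
    - [0.0946, 0.1791, 0, 0, 0, -0.5]
    - [0.0946, 0.1791, 0, 0, 0, -0.5]
    - [0.0946, 0.1791, 0, 0, 0, -0.5]
    - [0.0946, 0.1791, 0.04, 0, 0, -0.5]
    - [0.0946, 0.1791, 0.06, 0, 0, -0.5]
    - [0.0946, 0.1791, 0.08, 0, 0, -0.5]
    - [0.0946, 0.1791, 0.08, 0, 0, -0.5]

```text
t: 3.9
tool_pos: [0.6154, 0.2022, 0.2377]
orientation: [-1.411, -2.804, 0.003]
force: [-0.5, 0.6, -0.4]
opening: 0.093
gripper_force: 0.0
```

```bash
python3 - <<'E'
from h import *
print(robot.read_state()["tool_pos"],row((.616,.2055,.177),127))
a=robot.read_camera("side")[60:240,220:360];b=robot.read_camera("top")[160:310,80:240]
cv2.imwrite("pics/cage.png",np.hstack([cv2.resize(a,(400,514),interpolation=2),cv2.resize(cv2.copyMakeBorder(b,0,56,0,0,0),(400,514),interpolation=2)])[...,::-1])
E
```

```text
[0.61539087 0.20220311 0.23774778] (array([0.0022, 0.0026, 0.0607]), array([-0.16, -0.07, -0.42]))
```

View pics/cage.png

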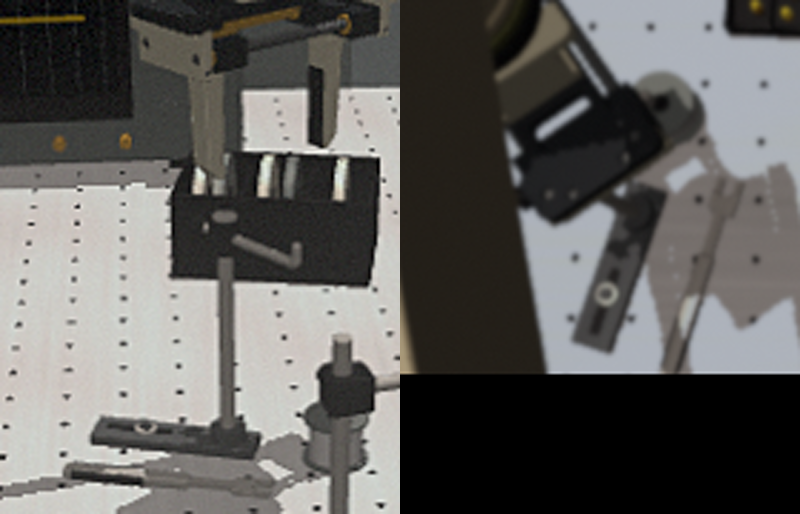

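The fingers at crop (210,165) and (320,140) straddle the hook bar, which runs from (235,240) to (297,258). Descending and caging the bar next.

>>> carry_out:
  rows:
    - [0.002, 0.0026, 0.025, 0, 0, -0.4]
    - [0.002, 0.0026, 0.045, 0, 0, -0.4]
    - [0.002, 0.0026, 0.0607, 0, 0, -0.4]
    - [0.002, 0.0026, 0.0607, 0, 0, -0.4]

```text
t: 4.5
tool_pos: [0.6163, 0.2058, 0.177]
orientation: [-1.401, -2.81, 0.003]
force: [0.4, -0.0, -0.4]
opening: 0.0933
gripper_force: 0.0
```

>>> carry_out:
  rows:
    - [0, 0, 0, 0, 0, 0]
    - [0, 0, 0, 0, 0, 0]
    - [0, 0, 0, 0, 0, 0]
    - [0, 0, 0, 0, 0, 0]
    - [0, 0, 0, 0, 0, 0]
    - [0, 0, 0, 0, 0, 0]
    - [0, 0, 0, 0, 0, 0]
    - [0, 0, 0, 0, 0, 0]
  jaw: 222
  force: 5

```text
t: 5.5
tool_pos: [0.6173, 0.2061, 0.1788]
orientation: [-1.401, -2.812, 0.0]
force: [0.4, 0.2, 1.1]
opening: 0.0174
gripper_force: 0.0
```

```bash
python3 - <<'E'
from h import *
s=robot.read_state();print(s["tool_pos"],s["force"],s["opening"],row(s["tool_pos"],127))
post=np.array([.5862,.2452]);p0=s["tool_pos"];
# arc rows, two calls of 12; relative to call start
a0=-53.;a1=-196.4;N=24
A=np.linspace(a0,a1,N+1)
f=lambda a:np.r_[post+.05*np.array([np.cos(np.radians(a)),np.sin(np.radians(a))]),.177]
for k in range(2):
    st=(p0 if k==0 else f(A[12]),A[12*k]+180)
    for a in A[12*k+1:12*k+13]:
        r=row(f(a),a+180,st);print([*map(float,r[0].round(4)),*map(float,r[1].round(1))],end=", ")
    print()
E
```

```text
[0.61725926 0.20607512 0.17878449] [0.41920756 0.16977255 1.07651934] 0.01735730028888236 (array([0., 0., 0.]), array([-0.  , -0.  ,  0.01]))
[0.0002, -0.0065, 0.0018, -0.0, -0.0, 6.0], [0.001, -0.0116, 0.0018, 0.0, -0.0, 12.0], [0.0024, -0.0166, 0.0018, 0.0, -0.0, 17.9], [0.0042, -0.0215, 0.0018, 0.0, -0.0, 23.9], [0.0066, -0.0262, 0.0018, 0.0, -0.0, 29.9], [0.0094, -0.0305, 0.0018, 0.0, -0.0, 35.8], [0.0127, -0.0346, 0.0018, 0.0, -0.0, 41.8], [0.0164, -0.0383, 0.0018, 0.0, -0.0, 47.8], [0.0204, -0.0416, 0.0018, 0.0, -0.0, 53.8], [0.0247, -0.0445, 0.0018, 0.0, -0.0, 59.8], [0.0294, -0.0468, 0.0018, 0.0, -0.0, 65.7], [0.0342, -0.0487, 0.0018, -0.0, -0.0, 71.7], 
[0.0003, -0.0052, -0.0, -0.0, -0.0, 6.0], [0.0011, -0.0104, -0.0, 0.0, -0.0, 12.0], [0.0024, -0.0154, -0.0, 0.0, -0.0, 17.9], [0.0043, -0.0203, -0.0, 0.0, -0.0, 23.9], [0.0066, -0.0249, -0.0, 0.0, -0.0, 29.9], [0.0095, -0.0293, -0.0, -0.0, -0.0, 35.8], [0.0127, -0.0333, -0.0, -0.0, -0.0, 41.8], [0.0164, -0.037, -0.0, -0.0, -0.0, 47.8], [0.0205, -0.0403, -0.0, 0.0, -0.0, 53.8], [0.0248, -0.0432, -0.0, -0.0, -0.0, 59.8], [0.0294, -0.0456, -0.0, -0.0, -0.0, 65.7], [0.0343, -0.0475, -0.0, 0.0, -0.0, 71.7],
```

>>> carry_out:
  rows:
    - [0.0002, -0.006, 0.001, 0, 0, 6]
    - [0.001, -0.0116, 0.001, 0, 0, 12]
    - [0.0024, -0.0166, 0.001, 0, 0, 17.9]
    - [0.0042, -0.0215, 0.001, 0, 0, 23.9]
    - [0.0066, -0.0262, 0.001, 0, 0, 29.9]
    - [0.0094, -0.0305, 0.001, 0, 0, 35.8]
    - [0.0127, -0.0346, 0.001, 0, 0, 41.8]
    - [0.0164, -0.0383, 0.001, 0, 0, 47.8]
    - [0.0204, -0.0416, 0.001, 0, 0, 53.8]
    - [0.0247, -0.0445, 0.001, 0, 0, 59.8]
    - [0.0294, -0.0468, 0.001, 0, 0, 65.7]
    - [0.0342, -0.0487, 0.001, 0, 0, 71.7]

```text
t: 7.0
tool_pos: [0.5577, 0.2041, 0.1779]
orientation: [2.785, 1.453, 0.0]
force: [-0.1, -0.8, 0.7]
opening: 0.012
gripper_force: 0.0
```

>>> carry_out:
  rows:
    - [0.0003, -0.0052, 0, 0, 0, 6]
    - [0.0011, -0.0104, 0, 0, 0, 12]
    - [0.0024, -0.0154, 0, 0, 0, 17.9]
    - [0.0043, -0.0203, 0, 0, 0, 23.9]
    - [0.0066, -0.0249, 0, 0, 0, 29.9]
    - [0.0095, -0.0293, 0, 0, 0, 35.8]
    - [0.0127, -0.0333, 0, 0, 0, 41.8]
    - [0.0164, -0.037, 0, 0, 0, 47.8]
    - [0.0205, -0.0403, 0, 0, 0, 53.8]
    - [0.0248, -0.0432, 0, 0, 0, 59.8]
    - [0.0294, -0.0456, 0, 0, 0, 65.7]
    - [0.0343, -0.0475, 0, 0, 0, 71.7]

```text
t: 8.5
tool_pos: [0.5383, 0.2595, 0.1779]
orientation: [-3.109, 0.453, -0.0]
force: [0.2, 0.4, -0.6]
opening: 0.012
gripper_force: 0.0
```

```bash
python3 - <<'E'
from h import *
s=robot.read_state();print(s["tool_pos"],s["force"],s["opening"])
a=np.radians(163.6);print(row(np.r_[.5862+.05*np.cos(a),.2452+.05*np.sin(a),.177],-16.4), s["q"])
E
```

```text
[0.5383     0.25948619 0.17793432] [ 0.23038143  0.35610611 -0.59199463] 0.012014441392610294
(array([-0.    ,  0.0002,  0.0009]), array([-0.01, -0.01, -0.18])) [3.63394932e-01 1.28514948e-01 1.50956053e+00 5.17474626e-06
 1.50334617e+00 2.22358092e+00]
```

Now close lightly to centre the bar, reopen, and lift.

>>> carry_out:
  rows:
    - [0, 0, 0, 0, 0, 0]
    - [0, 0, 0, 0, 0, 0]
    - [0, 0, 0, 0, 0, 0]
    - [0, 0, 0, 0, 0, 0]
  jaw: 245
  force: 5

```text
t: 9.0
tool_pos: [0.5383, 0.2592, 0.1779]
orientation: [-3.11, 0.447, -0.0]
force: [0.9, 0.1, 0.6]
opening: 0.0038
gripper_force: 0.0
```

>>> carry_out:
  rows:
    - [0, 0, 0, 0, 0, 0]
    - [0, 0, 0, 0, 0, 0]
    - [0, 0, 0, 0, 0, 0]
    - [0, 0, 0, 0, 0, 0]
    - [0, 0, 0, 0, 0, 0]
    - [0, 0, 0, 0, 0, 0]
    - [0, 0, 0, 0, 0, 0]
    - [0, 0, -0.05, 0, 0, 0]
    - [0, 0, -0.1, 0, 0, 0]
    - [0, 0, -0.143, 0, 0, 0]
    - [0, 0, -0.143, 0, 0, 0]
  jaw: 0

```text
t: 10.38
tool_pos: [0.5401, 0.26, 0.3261]
orientation: [-3.106, 0.447, -0.012]
force: [0.9, -0.0, 0.1]
opening: 0.093
gripper_force: 0.0
```

```bash
python3 - <<'E'
from h import *
s=robot.read_state();print(s["tool_pos"])
print("mid",row((.45,.05,.32),60)); print("over probe",row((.578,-.1495,.32),112.4), row((.578,-.1495,.32),112.4,((.45,.05,.32),60)))
E
```

```text
[0.54009109 0.25998479 0.32612829]
mid (array([-0.0272,  0.2269,  0.0048]), array([ 1.000e-02, -5.200e-01, -7.639e+01]))
over probe (array([0.1519, 0.3822, 0.0052]), array([   0.28,   -0.53, -128.79])) (array([-0.1088,  0.2106,  0.    ]), array([ -0. ,   0. , -52.4]))
```

>>> carry_out:
  rows:
    - [0, 0.05, 0, 0, 0, -10]
    - [0, 0.1, 0, 0, 0, -20]
    - [-0.01, 0.15, 0, 0, 0, -30]
    - [-0.02, 0.2, 0, 0, 0, -40]
    - [-0.027, 0.227, 0, 0, 0, -50]
    - [-0.027, 0.227, 0, 0, 0, -60]
    - [-0.027, 0.227, 0, 0, 0, -70]
    - [-0.027, 0.227, 0, 0, 0, -76]

```text
t: 11.38
tool_pos: [0.4478, 0.049, 0.3195]
orientation: [-2.722, -1.567, 0.002]
force: [-0.7, -0.5, 0.3]
opening: 0.0929
gripper_force: 0.0
```

```bash
python3 - <<'E'
from h import *
a=robot.read_camera("side");b=robot.read_camera("top")
cv2.imwrite("pics/s1.png",a[...,::-1]);cv2.imwrite("pics/t1.png",b[...,::-1])
a=a[120:250,230:350];b=b[180:310,100:240]
cv2.imwrite("pics/hook1.png",np.hstack([cv2.resize(b,(400,371),interpolation=2),cv2.resize(a,(400,371),interpolation=2)])[...,::-1])
print(robot.read_state()["tool_pos"])
E
```

```text
[0.44790406 0.04909271 0.31957641]
```

View pics/hook1.png

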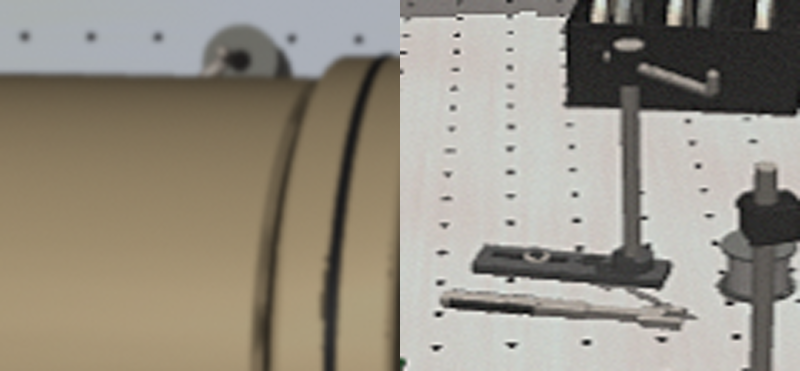

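```bash
python3 - <<'E'
from h import *
np.set_printoptions(precision=1,suppress=True)
t=np.array([.6154,.2022,.2377]);y=np.array([np.cos(np.radians(37)),np.sin(np.radians(37)),0])
for o in(-.064,-.0465,.0465,.064):
    print(o,proj("side",t+y*o),proj("side",t+y*o+[0,0,.0188]))
post=np.array([.5862,.2452])
for ang in(-53,-57):
  d=np.array([np.cos(np.radians(ang)),np.sin(np.radians(ang))])
  P=np.array([[*(post+r*d),z] for r,z in((0,.207),(.013,.19),(.05,.19),(.078,.19),(.078,.208),(-.033,.19))])
  print(proj("side",P).tolist(),"\n",proj("top",P).tolist())
print("base",proj("side",[*post,.01]),proj("side",[*post,.176]))
for n in("side","top"):
    im=cv2.imread("pics/"+n[0]+"1.png");robot.read_camera(n)
    print(n,[(o["conf"],o["pixel"]) for o in robot.outline_of(n,"hook")])
E
```

```text
-0.064 [[289.5 137.5]] [[289.3 128.8]]
-0.0465 [[296.1 135.3]] [[295.9 126.7]]
0.0465 [[329.4 124.4]] [[329.4 116.1]]
0.064 [[335.3 122.5]] [[335.4 114.2]]
[[298.2790013015717, 136.06677663293186], [302.24692290648056, 144.97936319453868], [313.48472819063255, 150.00794436740648], [322.2884451129, 153.95693765594433], [322.3184317499056, 146.07693979012083], [288.8759161702107, 139.01423745570162]] 
 [[140.24840976163767, 226.39958295610523], [150.39024967497065, 223.89051632925302], [168.64391267074464, 211.22225073128425], [182.35597096670008, 201.7115338249191], [179.33872102571772, 199.04616237494005], [127.48604769079935, 239.7984594021417]]
[[298.2790013015717, 136.06677663293186], [301.9211922749976, 145.08429239370264], [312.22323588274685, 150.42684104190772], [320.31117938453036, 154.62959497936555], [320.3273378593328, 146.73373857743215], [289.6949497974194, 138.75955763397434]] 
 [[140.24840976163767, 226.39958295610523], [150.66517134626937, 224.3239322465238], [169.70896237829305, 212.87440480980803], [184.0262564354967, 204.27147450029742], [181.04317074138623, 201.6607670734917], [126.79465988880332, 238.68600818879838]]
base [[299.7 214.3]] [[298.5 149.1]]
side [(0.67, [300.7, 144.0]), (0.25, [296.4, 338.5])]
top [(0.42, [237.3, 156.2])]
```

>>> carry_out:
  rows:
    - [0, 0, 0, 0, 0, 0]
    - [0, 0, 0, 0, 0, 0]
    - [0, 0, 0, 0, 0, 0]
    - [0, 0, 0, 0, 0, 0]
    - [0, 0, 0, 0, 0, 0]
    - [0, 0, 0, 0, 0, 0]
    - [0, 0, 0, 0, 0, 0]
    - [0, 0, 0, 0, 0, 0]
  jaw: 222

```text
t: 12.68
tool_pos: [0.4483, 0.0491, 0.3209]
orientation: [2.726, 1.562, 0.0]
force: [0.0, -0.7, 0.5]
opening: 0.0176
gripper_force: 0.0
```

```bash
python3 - <<'E'
from h import *
s=robot.read_state();print(s["tool_pos"],s["opening"])
y=np.array([np.cos(np.radians(-30)),np.sin(np.radians(-30)),0]);t=s["tool_pos"]
a=cv2.imread("pics/s1.png");b=robot.read_camera("side")[...,::-1].copy()
for im,h in((a,.0465),(b,s["opening"]/2)):
    for sg in(1,-1):
        p=proj("side",t+sg*h*y)[0];print(p);cv2.circle(im,tuple(int(round(v*16)) for v in p),24,(0,0,255),1,shift=4)
p=proj("side",t)[0].astype(int);x0,y0=max(p[0]-50,0),max(p[1]-75,0)
c=lambda im:cv2.resize(im[y0:y0+125,x0:x0+100],(400,500),interpolation=2)
cv2.imwrite("pics/tips.png",np.hstack([c(a),c(b)]))
E
```

```text
[0.44833348 0.04912634 0.32086238] 0.017594623110755863
[248.45270317 124.75861113]
[204.81678006 117.47690191]
[230.32360514 121.70557744]
[222.06903958 120.32842191]
```

View pics/tips.png

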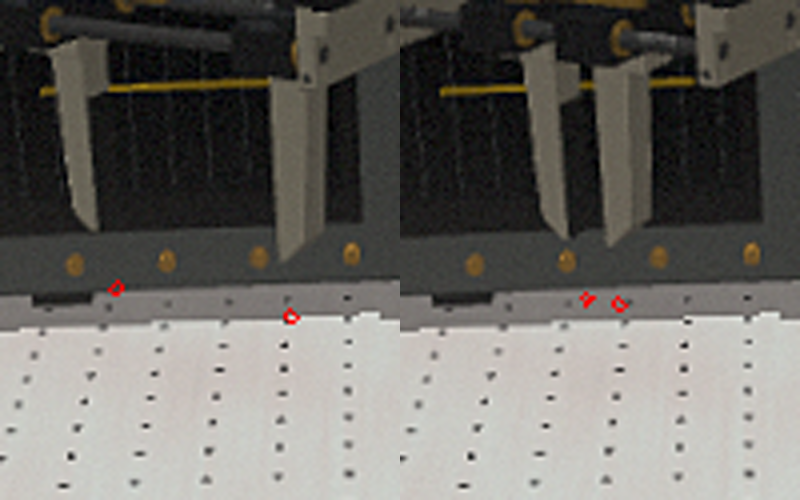

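```bash
python3 - <<'E'
from h import *
for z in(.24,.27,.3,.32,.34,.36): print(z,at_z("top",(157.5,222),z))
E
```

```text
0.24 [0.58711651 0.20563513 0.24      ]
0.27 [0.58094229 0.19523246 0.27      ]
0.3 [0.57476807 0.18482979 0.3       ]
0.32 [0.57065193 0.17789467 0.32      ]
0.34 [0.56653578 0.17095956 0.34      ]
0.36 [0.56241964 0.16402445 0.36      ]
```

The closed and open fingertips appear about 15 px (about 34 mm) higher than the reported TCP projects. Both cameras agree with the known scene heights, so the true tips sit about 34 mm above the reported TCP. The fingers passed over the bar and the hook did not move. I'll repeat the hook turn that much lower.

```bash
python3 - <<'E'
from h import *
print(row((.616,.2055,.30),127)); print(row((.616,.2055,.145),127)); print(row((.616,.2055,.145),127,((.616,.2055,.3),127)))
E
```

```text
(array([0.2197, 0.0656, 0.0208]), array([  0.  ,  -0.  , -67.39]))
(array([0.2197, 0.0656, 0.1758]), array([  0.  ,  -0.  , -67.39]))
(array([ 0.   , -0.   ,  0.155]), array([0., 0., 0.]))
```

>>> carry_out:
  rows:
    - [0.03, 0.01, 0, 0, 0, -9]
    - [0.06, 0.02, 0, 0, 0, -18]
    - [0.09, 0.03, 0, 0, 0, -27]
    - [0.12, 0.04, 0, 0, 0, -36]
    - [0.15, 0.05, 0, 0, 0, -45]
    - [0.18, 0.06, 0, 0, 0, -54]
    - [0.22, 0.0656, 0.01, 0, 0, -63]
    - [0.2197, 0.0656, 0.0208, 0, 0, -67.4]
    - [0.2197, 0.0656, 0.0208, 0, 0, -67.4]
    - [0.2197, 0.0656, 0.07, 0, 0, -67.4]
    - [0.2197, 0.0656, 0.1, 0, 0, -67.4]
  jaw: 0

```text
t: 14.1
tool_pos: [0.6156, 0.205, 0.2198]
orientation: [-1.405, -2.81, 0.0]
force: [-0.3, -0.6, -0.5]
opening: 0.0929
gripper_force: 0.0
```

```bash
python3 - <<'E'
from h import *
print(robot.read_state()["tool_pos"],row((.616,.2055,.145),127))
E
```

```text
[0.61561134 0.20496314 0.21978043] (array([0.0002, 0.0007, 0.0748]), array([-0.02, -0.  , -0.15]))
```

>>> carry_out:
  rows:
    - [0, 0.0007, 0.03, 0, 0, 0]
    - [0, 0.0007, 0.055, 0, 0, 0]
    - [0, 0.0007, 0.0748, 0, 0, 0]
    - [0, 0.0007, 0.0748, 0, 0, 0]

```text
t: 14.6
tool_pos: [0.6156, 0.2054, 0.1446]
orientation: [-1.402, -2.809, 0.003]
force: [-0.0, -0.5, -0.4]
opening: 0.0927
gripper_force: 0.0
```

>>> carry_out:
  rows:
    - [0, 0, 0, 0, 0, 0]
    - [0, 0, 0, 0, 0, 0]
    - [0, 0, 0, 0, 0, 0]
    - [0, 0, 0, 0, 0, 0]
    - [0, 0, 0, 0, 0, 0]
    - [0, 0, 0, 0, 0, 0]
    - [0, 0, 0, 0, 0, 0]
    - [0, 0, 0, 0, 0, 0]
    - [0, 0, 0, 0, 0, 0]
  jaw: 250
  force: 5

```text
t: 15.72
tool_pos: [0.6168, 0.2059, 0.1461]
orientation: [1.401, 2.811, 0.0]
force: [1.0, -0.3, -0.1]
opening: 0.0078
gripper_force: 5.7
```

```bash
python3 - <<'E'
from h import *
s=robot.read_state();print(s["tool_pos"],s["opening"],s["gripper_force"],s["force"])
b=robot.read_camera("side")[...,::-1]
cv2.imwrite("pics/bar.png",cv2.resize(b[70:220,240:360],(640,800)[:2],interpolation=2)[:600])
E
```

```text
[0.61683893 0.20590796 0.14609014] 0.0077728718432853155 5.686936229467392 [ 1.00974607 -0.30144486 -0.13518942]
```

View pics/bar.png

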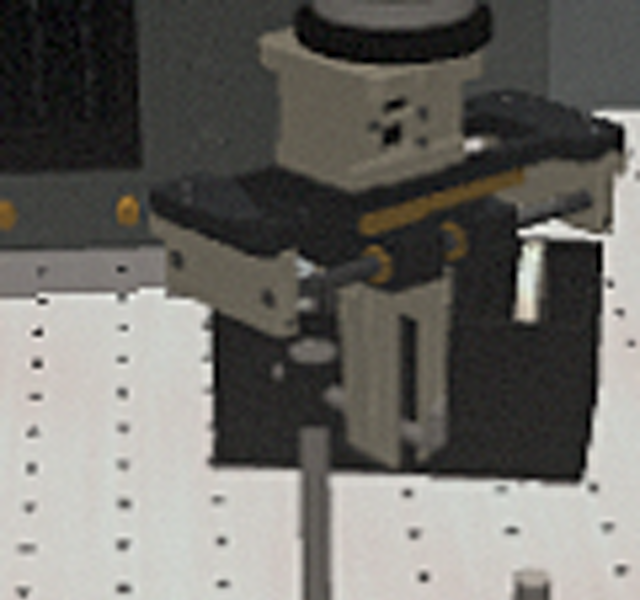

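The bar is now held (opening 7.8 mm, 5.7 N). I'll loosen to a cage and swing clockwise.

>>> carry_out:
  rows:
    - [0.0002, -0.006, 0.001, 0, 0, 6]
    - [0.001, -0.0116, 0.001, 0, 0, 12]
    - [0.0024, -0.0166, 0.001, 0, 0, 17.9]
    - [0.0042, -0.0215, 0.001, 0, 0, 23.9]
    - [0.0066, -0.0262, 0.001, 0, 0, 29.9]
    - [0.0094, -0.0305, 0.001, 0, 0, 35.8]
    - [0.0127, -0.0346, 0.001, 0, 0, 41.8]
    - [0.0164, -0.0383, 0.001, 0, 0, 47.8]
    - [0.0204, -0.0416, 0.001, 0, 0, 53.8]
    - [0.0247, -0.0445, 0.001, 0, 0, 59.8]
    - [0.0294, -0.0468, 0.001, 0, 0, 65.7]
    - [0.0342, -0.0487, 0.001, 0, 0, 71.7]
  jaw: 222

```text
t: 17.27
tool_pos: [0.5572, 0.2039, 0.1452]
orientation: [2.785, 1.453, 0.001]
force: [0.6, 1.3, 0.1]
opening: 0.0118
gripper_force: 0.5
```

>>> carry_out:
  rows:
    - [0.0003, -0.0052, 0, 0, 0, 6]
    - [0.0011, -0.0104, 0, 0, 0, 12]
    - [0.0024, -0.0154, 0, 0, 0, 17.9]
    - [0.0043, -0.0203, 0, 0, 0, 23.9]
    - [0.0066, -0.0249, 0, 0, 0, 29.9]
    - [0.0095, -0.0293, 0, 0, 0, 35.8]
    - [0.0127, -0.0333, 0, 0, 0, 41.8]
    - [0.0164, -0.037, 0, 0, 0, 47.8]
    - [0.0205, -0.0403, 0, 0, 0, 53.8]
    - [0.0248, -0.0432, 0, 0, 0, 59.8]
    - [0.0294, -0.0456, 0, 0, 0, 65.7]
    - [0.0343, -0.0475, 0, 0, 0, 71.7]

```text
t: 18.77
tool_pos: [0.5372, 0.259, 0.1449]
orientation: [3.108, -0.453, -0.001]
force: [-0.6, -1.2, -0.0]
opening: 0.0119
gripper_force: 0.5
```

```bash
python3 - <<'E'
from h import *
s=robot.read_state();print(s["tool_pos"],s["force"],s["opening"])
a=np.radians(163.6);print(row(np.r_[.5862+.05*np.cos(a),.2452+.05*np.sin(a),.145],-16.4))
E
```

```text
[0.53719896 0.25904952 0.14488321] [-0.63906902 -1.21153599 -0.03870367] 0.011864283230036512
(array([ 0.0009, -0.0006, -0.0001]), array([ 0.04,  0.04, -0.18]))
```

Now close to centre the bar, then reopen, lift, and back off so I can look.

>>> carry_out:
  rows:
    - [0.0009, -0.0006, 0, 0, 0, -0.2]
    - [0.0009, -0.0006, 0, 0, 0, -0.2]
    - [0.0009, -0.0006, 0, 0, 0, -0.2]
    - [0.0009, -0.0006, 0, 0, 0, -0.2]
  jaw: 250
  force: 5

```text
t: 19.27
tool_pos: [0.5381, 0.2596, 0.1449]
orientation: [-3.11, 0.441, 0.002]
force: [-5.2, 1.8, -0.2]
opening: 0.0079
gripper_force: 5.0
```

>>> carry_out:
  rows:
    - [0, 0, 0, 0, 0, 0]
    - [0, 0, 0, 0, 0, 0]
    - [0, 0, 0, 0, 0, 0]
    - [0, 0, 0, 0, 0, 0]
    - [0, 0, 0, 0, 0, 0]
    - [0, 0, 0, 0, 0, 0]
    - [0, 0, 0, 0, 0, 0]
    - [0, 0, -0.05, 0, 0, 0]
    - [0, 0, -0.1, 0, 0, 0]
    - [0, 0, -0.155, 0, 0, 0]
    - [0, 0, -0.155, 0, 0, 0]
  jaw: 0

```text
t: 20.65
tool_pos: [0.541, 0.2604, 0.3067]
orientation: [-3.105, 0.442, -0.014]
force: [0.5, -0.6, -0.0]
opening: 0.0928
gripper_force: 0.0
```

```bash
python3 - <<'E'
from h import *
print("mid",row((.45,.0,.30),60)); print(row((.578,-.1495,.26),112.4,((.45,0,.3),60)), row((.578,-.1495,.26),112.4))
E
```

```text
mid (array([-0.0149,  0.2755,  0.0049]), array([ 1.000e-02, -6.400e-01, -7.618e+01]))
(array([-0.0655,  0.1856,  0.04  ]), array([ -0. ,   0. , -52.4])) (array([0.1494, 0.3836, 0.0456]), array([   0.34,   -0.66, -128.58]))
```

>>> carry_out:
  rows:
    - [-0.003, 0.05, 0, 0, 0, -10]
    - [-0.006, 0.1, 0, 0, 0, -20]
    - [-0.009, 0.15, 0, 0, 0, -30]
    - [-0.012, 0.2, 0, 0, 0, -40]
    - [-0.015, 0.25, 0, 0, 0, -50]
    - [-0.015, 0.2755, 0, 0, 0, -60]
    - [-0.015, 0.2755, 0, 0, 0, -70]
    - [-0.015, 0.2755, 0.005, 0, -0.5, -76.2]

```text
t: 21.65
tool_pos: [0.4472, -0.0015, 0.2945]
orientation: [-2.717, -1.575, 0.013]
force: [0.2, -0.4, 1.1]
opening: 0.0931
gripper_force: 0.0
```

>>> carry_out:
  rows:
    - [-0.01, 0.03, 0, 0, 0, -10]
    - [-0.02, 0.07, 0, 0, 0, -20]
    - [-0.03, 0.11, 0, 0, 0, -30]
    - [-0.05, 0.15, 0, 0, 0, -40]
    - [-0.0655, 0.1856, 0.0, 0, 0, -50]
    - [-0.0655, 0.1856, 0.02, 0, 0, -52.4]
    - [-0.0655, 0.1856, 0.04, 0, 0, -52.4]
    - [-0.0655, 0.1856, 0.04, 0, 0, -52.4]

```text
t: 22.65
tool_pos: [0.5735, -0.1497, 0.2514]
orientation: [-1.743, -2.602, 0.012]
force: [0.2, -0.7, 0.3]
opening: 0.0929
gripper_force: 0.0
```

```bash
python3 - <<'E'
from h import *
b=robot.read_camera("side");c=robot.read_camera("top")
for n in("side","top"):
    print(n,[(o["conf"],o["pixel"]) for o in robot.outline_of(n,"hook")])
post=np.array([.5862,.2452]);d=np.array([np.cos(np.radians(163.6)),np.sin(np.radians(163.6))])
P=np.array([[*(post+r*d),z] for r,z in((0,.207),(.05,.19),(.078,.208),(-.033,.19),(.115,.01))])
print(proj("side",P).round(1).tolist(),proj("top",P).round(1).tolist())
t=robot.read_state()["tool_pos"];print(t, row((.578,-.1495,.077),112.4))
a=cv2.resize(b[90:330,230:390],(400,600),interpolation=2);d=cv2.resize(c[160:310,90:240],(400,400),interpolation=2);e=cv2.resize(c[190:270,330:450],(400,200))
cv2.imwrite("pics/chk.png",np.hstack([a,np.vstack([d,e])])[...,::-1])
E
```

```text
side [(0.51, [300.0, 146.4])]
top [(0.64, [137.6, 230.1])]
[[298.3, 136.1], [276.4, 141.6], [263.9, 133.1], [313.1, 144.4], [252.8, 209.6]] [[140.2, 226.4], [133.4, 256.4], [123.1, 271.3], [150.8, 210.2], [156.0, 298.7]]
[ 0.57547677 -0.15030152  0.25574689] (array([-0.    ,  0.0038,  0.1787]), array([-0.39,  0.06,  0.02]))
```

View pics/chk.png

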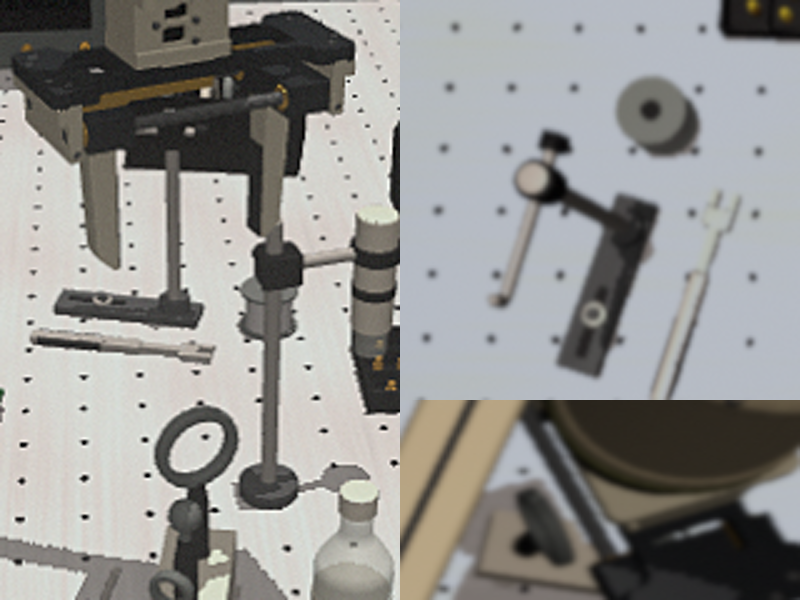

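```bash
python3 - <<'E'
from h import *
px=lambda x,y:(90+(x-400)/2.6667,160+y/2.6667)
A=lambda p,q:np.degrees(np.arctan2(*(q-p)[1::-1]))
z=lambda x,y,h:at_z("top",px(x,y),h)
print("bar",A(z(537,205,.19),z(505,292,.19)),"knob-bar",A(z(555,142,.19),z(505,292,.19)),"knob-tip",A(z(555,142,.19),z(497,299,.208)))
print("footL",A(z(614,200,.01),z(558,362,.01)),"footR",A(z(657,210,.01),z(600,378,.01)))
print("collar",z(534,178,.207),"tip",z(497,299,.208))
# subpixel bar: centre of bright bar per section, and foot dark edges, via fresh picture
g=cv2.cvtColor(robot.read_camera("top"),cv2.COLOR_RGB2GRAY).astype(np.float32)
post=np.array([.5862,.2452]);d=np.array([np.cos(np.radians(163.6)),np.sin(np.radians(163.6))]);n=np.array([-d[1],d[0]])
def prof(s,o,h):
    q=proj("top",np.c_[post+s*d+o[:,None]*n,0*o+h]).astype(np.float32);return cv2.remap(g,q[:,0],q[:,1],1).ravel()
o=np.arange(-.012,.012,.0003);L=[]
for s in np.arange(.025,.07,.003):
    v=prof(s,o,.19);w=np.clip(np.median(np.r_[v[:8],v[-8:]])-v-6,0,None);L.append((s,(w*o).sum()/w.sum()))
L=np.array(L);f=np.polyfit(*L.T,1);print("bar offs",L[::4].round(4).tolist(),"angle err vs 163.6",np.degrees(np.arctan(f[0])))
o=np.arange(-.03,.03,.0003);E=[]
for s in np.arange(.03,.11,.003):
    v=prof(s,o,.01);t=(v.max()+v.min())/2;k=o[v<t];E.append((s,k.min(),k.max()))
E=np.array(E);print("foot err",[np.degrees(np.arctan(np.polyfit(E[:,0],E[:,k],1)[0])) for k in(1,2)])
E
```

```text
bar 163.9137755188514 knob-bar 165.7610066048728 knob-tip 167.99037233721108
footL 164.52893508016993 footR 164.5328979016848
collar [0.58561089 0.24515393 0.207     ] tip [0.51008854 0.26177781 0.208     ]
bar offs [[0.025, 0.0003], [0.037, 0.0012], [0.049, 0.0016], [0.061, -0.0016]] angle err vs 163.6 -0.6521414615077917
foot err [np.float64(-0.7345210342548191), np.float64(0.514179089518953)]
```

The hook now lies parallel to the foot within about 1°, and the rack probes are untouched. Lowering over the large ring.

>>> carry_out:
  rows:
    - [0, 0.0038, 0.0, -0.4, 0, 0]
    - [0, 0.0038, 0.02, -0.4, 0, 0]
    - [0, 0.0038, 0.06, -0.4, 0, 0]
    - [0, 0.0038, 0.1, -0.4, 0, 0]
    - [0, 0.0038, 0.13, -0.4, 0, 0]
    - [0, 0.0038, 0.16, -0.4, 0, 0]
    - [0, 0.0038, 0.1787, -0.4, 0, 0]
    - [0, 0.0038, 0.1787, -0.4, 0, 0]
    - [0, 0.0038, 0.1787, -0.4, 0, 0]

```text
t: 24.02
tool_pos: [0.5781, -0.1499, 0.0769]
orientation: [1.747, 2.61, -0.001]
force: [0.3, 0.6, 0.2]
opening: 0.093
gripper_force: 0.0
```

>>> carry_out:
  rows:
    - [0, 0, 0, 0, 0, 0]
    - [0, 0, 0, 0, 0, 0]
    - [0, 0, 0, 0, 0, 0]
    - [0, 0, 0, 0, 0, 0]
    - [0, 0, 0, 0, 0, 0]
    - [0, 0, 0, 0, 0, 0]
    - [0, 0, 0, 0, 0, 0]
    - [0, 0, 0, 0, 0, 0]
  jaw: 255
  force: 15

```text
t: 25.02
tool_pos: [0.5775, -0.1497, 0.076]
orientation: [-1.747, -2.611, 0.001]
force: [0.2, 0.6, 2.1]
opening: 0.0604
gripper_force: 15.0
```

The opening of 60.4 mm matches the ring's 60 mm diameter. Lifting straight up and checking.

>>> carry_out:
  rows:
    - [0, 0, -0.02, 0, 0, 0]
    - [0, 0, -0.04, 0, 0, 0]
    - [0, 0, -0.065, 0, 0, 0]
    - [0, 0, -0.09, 0, 0, 0]
    - [0, 0, -0.09, 0, 0, 0]
    - [0, 0, -0.09, 0, 0, 0]

```text
t: 25.78
tool_pos: [0.5772, -0.1496, 0.1656]
orientation: [-1.747, -2.61, 0.002]
force: [-0.5, 0.1, -0.8]
opening: 0.0603
gripper_force: 15.0
```

```bash
python3 - <<'E'
from h import *
s=robot.read_state();print(s["tool_pos"],s["force"],s["opening"],s["gripper_force"])
A=(.47,.05,.167)
print(row(A,140)); print(row((.4711,.2791,.146),163.6,(A,140)))
robot.read_camera("side")
for t in("large_loop","ball_tip","small_loop"): print(t,[(o["conf"],o["pixel"]) for o in robot.outline_of("side",t)])
print(proj("side",[.578,-.1495,.22]))
E
```

```text
[ 0.57717521 -0.1496003   0.16557884] [-0.54838275  0.09388791 -0.84352136] 0.0602509747066527 14.999958631815389
(array([ 0.2254, -0.023 , -0.0014]), array([ -0.07,  -0.03, -27.59]))
(array([0.1464, 0.1762, 0.021 ]), array([ -0. ,   0. , -23.6]))
large_loop [(0.86, [305.5, 239.6])]
ball_tip [(0.73, [201.2, 311.9]), (0.72, [286.9, 390.1]), (0.54, [304.3, 309.9]), (0.27, [350.5, 201.1])]
small_loop [(0.63, [298.5, 338.5])]
[[306.8027204  223.09574427]]
```

>>> carry_out:
  rows:
    - [0.03, -0.003, -0.001, 0, 0, -4]
    - [0.06, -0.006, -0.001, 0, 0, -8]
    - [0.1, -0.01, -0.001, 0, 0, -12]
    - [0.14, -0.014, -0.001, 0, 0, -16]
    - [0.18, -0.018, -0.001, 0, 0, -20]
    - [0.21, -0.021, -0.001, 0, 0, -24]
    - [0.2254, -0.023, -0.0014, 0, 0, -27.6]

```text
t: 26.85
tool_pos: [0.4692, 0.0511, 0.1667]
orientation: [-1.068, -2.953, 0.001]
force: [-0.2, 0.1, -0.5]
opening: 0.0601
gripper_force: 15.0
```

>>> carry_out:
  rows:
    - [0.02, 0.025, 0, 0, 0, -4]
    - [0.045, 0.055, 0, 0, 0, -8]
    - [0.075, 0.09, 0, 0, 0, -12]
    - [0.1, 0.12, 0.005, 0, 0, -16]
    - [0.12, 0.145, 0.01, 0, 0, -20]
    - [0.135, 0.163, 0.015, 0, 0, -23]
    - [0.1464, 0.1762, 0.021, 0, 0, -23.6]
    - [0.1464, 0.1762, 0.021, 0, 0, -23.6]

```text
t: 27.85
tool_pos: [0.4708, 0.2793, 0.1451]
orientation: [-0.447, -3.107, 0.002]
force: [0.3, -1.3, -0.5]
opening: 0.0602
gripper_force: 15.0
```

```bash
python3 - <<'E'
from h import *
s=robot.read_state();print(s["tool_pos"],s["force"],s["opening"],s["gripper_force"])
print(row((.4711,.2791,.1435),163.6),row((.544,.2576,.1435),163.6))
b=robot.read_camera("side");
cv2.imwrite("pics/pre.png",cv2.resize(b[80:230,200:350],(600,600),interpolation=2)[...,::-1])
E
```

```text
[0.47077406 0.27929045 0.14512093] [ 0.26197012 -1.33568686 -0.54393224] 0.060179761825516064 15.000072405673563
(array([-0.0004, -0.0001,  0.0016]), array([-0.11, -0.12,  0.04])) (array([-0.0764, -0.0002,  0.0015]), array([-0.11, -0.12,  0.04]))
```

View pics/pre.png

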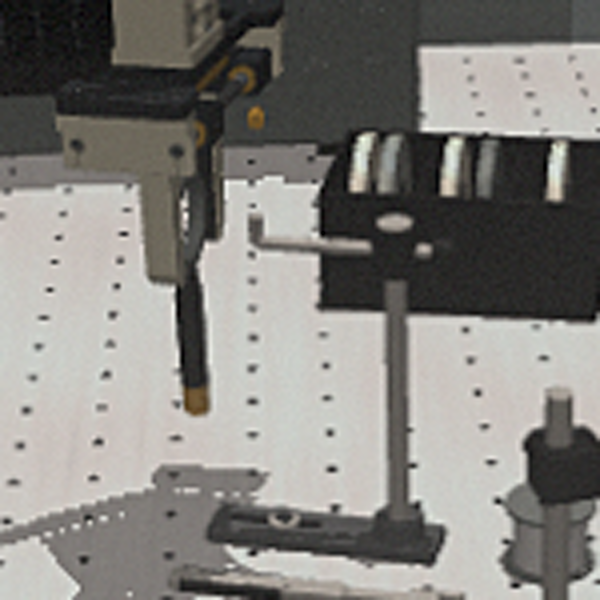

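The ring stands upright at crop (190,222). Its hole (about y 190–253) spans the height of the hook pin (top 213, bar 243), so it should clear. Sliding inward.

>>> carry_out:
  rows:
    - [-0.01, 0, 0.001, 0, 0, 0]
    - [-0.02, 0, 0.001, 0, 0, 0]
    - [-0.03, 0, 0.001, 0, 0, 0]
    - [-0.04, 0, 0.001, 0, 0, 0]
    - [-0.05, 0, 0.001, 0, 0, 0]
    - [-0.06, 0, 0.001, 0, 0, 0]
    - [-0.07, 0, 0.001, 0, 0, 0]
    - [-0.0764, 0, 0.001, 0, 0, 0]
    - [-0.0764, 0, 0.001, 0, 0, 0]
    - [-0.0764, 0, 0.001, 0, 0, 0]

```text
t: 29.15
tool_pos: [0.5443, 0.2576, 0.145]
orientation: [-0.447, -3.108, 0.001]
force: [-0.7, 0.5, -0.6]
opening: 0.0601
gripper_force: 15.0
```

```bash
python3 - <<'E'
from h import *
s=robot.read_state();print(s["tool_pos"],s["force"],s["wrist_torque"],s["opening"],s["gripper_force"])
print(row((.544,.2576,.1195),163.6))
E
```

```text
[0.54430182 0.25763228 0.14501281] [-0.74740112  0.46533873 -0.64395709] [ 0.02348015 -0.16968191 -0.06041936] 0.060084648073673086 14.99984975438565
(array([ 0.0003, -0.0001,  0.0255]), array([-0.04, -0.07,  0.02]))
```

>>> carry_out:
  rows:
    - [0, 0, 0.008, 0, 0, 0]
    - [0, 0, 0.014, 0, 0, 0]
    - [0, 0, 0.019, 0, 0, 0]
    - [0, 0, 0.022, 0, 0, 0]
    - [0, 0, 0.0235, 0, 0, 0]
    - [0, 0, 0.0245, 0, 0, 0]
    - [0, 0, 0.0245, 0, 0, 0]

```text
t: 30.02
tool_pos: [0.5446, 0.2575, 0.1207]
orientation: [-0.448, -3.109, 0.001]
force: [0.2, -0.4, 0.0]
opening: 0.0598
gripper_force: 15.0
```

>>> carry_out:
  rows:
    - [0, 0, 0.001, 0, 0, 0]
    - [0, 0, 0.0015, 0, 0, 0]
    - [0, 0, 0.0015, 0, 0, 0]

```text
t: 30.4
tool_pos: [0.5445, 0.2575, 0.119]
orientation: [-0.448, -3.108, 0.001]
force: [-0.5, 0.2, -0.6]
opening: 0.0598
gripper_force: 15.0
```

>>> carry_out:
  rows:
    - [0, 0, 0.0005, 0, 0, 0]
    - [0, 0, 0.001, 0, 0, 0]
    - [0, 0, 0.001, 0, 0, 0]

```text
t: 30.78
tool_pos: [0.5444, 0.2575, 0.118]
orientation: [-0.448, -3.108, 0.001]
force: [-0.2, 0.1, 0.0]
opening: 0.0597
gripper_force: 15.0
```

>>> carry_out:
  rows:
    - [0, 0, 0.0005, 0, 0, 0]
    - [0, 0, 0.001, 0, 0, 0]
    - [0, 0, 0.001, 0, 0, 0]

```text
t: 31.15
tool_pos: [0.5448, 0.2575, 0.1177]
orientation: [-0.448, -3.109, 0.0]
force: [-0.2, -0.6, 4.3]
opening: 0.0599
gripper_force: 15.0
```

Contact: the ring rests on the bar (4.3 N). Opening.

>>> carry_out:
  rows:
    - [0, 0, -0.0005, 0, 0, 0]
    - [0, 0, -0.0005, 0, 0, 0]
    - [0, 0, -0.0005, 0, 0, 0]
    - [0, 0, -0.0005, 0, 0, 0]
    - [0, 0, -0.0005, 0, 0, 0]
    - [0, 0, -0.0005, 0, 0, 0]
    - [0, 0, -0.0005, 0, 0, 0]
    - [0, 0, -0.0005, 0, 0, 0]
  jaw: 0

```text
t: 32.15
tool_pos: [0.5445, 0.2575, 0.1176]
orientation: [-0.448, -3.109, 0.001]
force: [-0.0, 0.9, -0.7]
opening: 0.093
gripper_force: 0.0
```

>>> carry_out:
  rows:
    - [0, 0, -0.01, 0, 0, 0]
    - [0, 0, -0.03, 0, 0, 0]
    - [0, 0, -0.06, 0, 0, 0]
    - [0, 0, -0.1, 0, 0, 0]
    - [0, 0, -0.15, 0, 0, 0]
    - [0, 0, -0.18, 0, 0, 0]
    - [0, 0, -0.18, 0, 0, 0]

```text
t: 33.02
tool_pos: [0.5464, 0.2582, 0.3032]
orientation: [0.447, 3.103, 0.005]
force: [0.1, -0.2, 0.2]
opening: 0.0934
gripper_force: 0.0
```

>>> carry_out:
  rows:
    - [0.02, 0.04, 0, 0, 0, 0]
    - [0.04, 0.09, 0, 0, 0, 0]
    - [0.06, 0.14, 0, 0, 0, 0]
    - [0.06, 0.19, 0, 0, 0, 0]
    - [0.06, 0.24, 0, 0, 0, 0]
    - [0.06, 0.29, 0, 0, 0, 0]
    - [0.06, 0.34, 0, 0, 0, 0]
    - [0.06, 0.34, 0, 0, 0, 0]

```text
t: 34.02
tool_pos: [0.5827, 0.6017, 0.2954]
orientation: [-0.446, -3.108, 0.003]
force: [-0.2, 0.0, 0.8]
opening: 0.0931
gripper_force: 0.0
```

```bash
python3 - <<'E'
from h import *
s=robot.read_state();print(s["tool_pos"],s["force"])
b=robot.read_camera("side");c=robot.read_camera("top")
cv2.imwrite("pics/fin.png",np.hstack([cv2.resize(b[90:390,220:380],(320,600),interpolation=2),cv2.resize(c[150:315,80:212],(480,600),interpolation=2)])[...,::-1])
E
```

```text
[0.58268389 0.60171291 0.2954044 ] [-0.18973304  0.03392487  0.80513809]
```

View pics/fin.png

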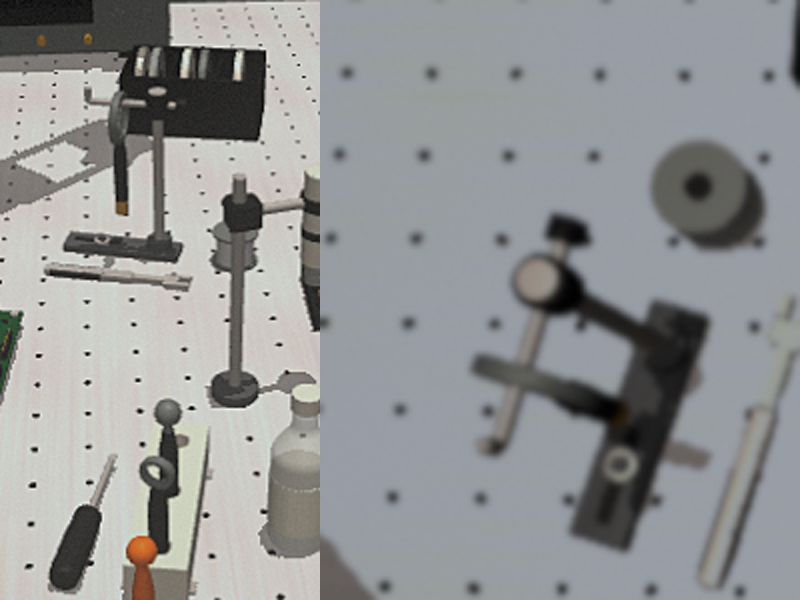

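The probe hangs on the bar (side crop 120,120 down to 123,210), and the other two probes still stand in the rack. One numeric check of the hook angle before handing in.

```bash
python3 - <<'E'
from h import *
g=cv2.cvtColor(robot.read_camera("top"),cv2.COLOR_RGB2GRAY).astype(np.float32)
post=np.array([.5862,.2452]);d=np.array([np.cos(np.radians(163.6)),np.sin(np.radians(163.6))]);n=np.array([-d[1],d[0]])
o=np.arange(-.012,.012,.0003);L=[]
for s in [.02,.023,.026,.029,.056,.059,.062,.065,.068]:
    q=proj("top",np.c_[post+s*d+o[:,None]*n,0*o+.19]).astype(np.float32);v=cv2.remap(g,q[:,0],q[:,1],1).ravel()
    gr=np.abs(np.gradient(cv2.GaussianBlur(v[None],(9,1),0).ravel()));w=gr**2;L.append((s,(w*o).sum()/w.sum()))
L=np.array(L);print(L.round(4).tolist(),np.degrees(np.arctan(np.polyfit(*L.T,1)[0])))
px=lambda x,y:(80+(x-320)/3.636,150+y/3.636)
A=lambda p,q:np.degrees(np.arctan2(*(q-p)[1::-1]))
print(A(at_z("top",px(541,312),.19),at_z("top",px(498,440),.19)),A(at_z("top",px(655,305),.01),at_z("top",px(572,530),.01)),A(at_z("top",px(708,318),.01),at_z("top",px(628,550),.01)))
E
```

```text
[[0.02, 0.0013], [0.023, 0.0015], [0.026, 0.0017], [0.029, 0.0016], [0.056, 0.0034], [0.059, 0.0039], [0.062, -0.0016], [0.065, -0.0005], [0.068, 0.0045]] 0.508024695857867
165.6029549850711 163.29767846961835 164.2465513630692
```

```bash
python3 -c "
from plant import robot
print(robot.close_job())"
```

```text
the job is handed in; nothing more can be done
None
```

I turned the hook to point along the foot (within about 1–3° by camera) and then hung the large loop probe on its bar. The other two probes still stand in the rack, and the job was handed in at about 34 s of the 67 s; the first try at turning the hook passed over the bar without touching it.

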